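Empty the lidded nugget box into the sorting tray

ROBOT

A 6-joint arm with a two-finger parallel gripper is mounted at the origin on a cart in front of the work surface, level with it; the furniture and walls round the work are solid. World frame = base frame: x ahead of the robot, y to its left, z up, the work surface at z = 0. Lengths are in m, angles in degrees, forces in N, time in s.
With the tool pointing down it reaches from about 0.25 to 0.725 m from the base axis. Payload 9.7 kg.
Tool frame: the origin (TCP) lies midway between the tips of the shut fingers; the grasp point (between the pads) lies 19 mm behind it (bot.hold_point_z is the distance from the TCP to the grasp point, in m); z points along the fingers, y is the line along which they close (so a half turn about z gives the same grasp; the last joint's range is limited). The gripper opens to 85 mm and grips with 20 to 120 N. Pads are 22 mm wide; open, the fingers measure 114 mm over their backs; the gripper's body (76 mm by 85 mm) begins 54 mm behind the grasp point. The pads swing forward as they close: fully open they stand 13 mm farther back than shut.
Start: joints at [-71.906, 4.979, 10.078, 95.1, 0, 90], TCP at [0.171, -0.523, 0.231] pointing down, gripper open.
Joint ranges: [-179.16, 179.16], [-48.56, 103.87], [-65.8, 70.77], [-126.05, 130.52], [-82.76, 87.17], [-180, 180]. Speed limits (degrees/s): [127.2, 127.2, 147.25, 180, 180, 180].

INTERFACE

Orientations are given as [roll, pitch, yaw] about the fixed x, y, z axes, in that order (R = Rz(yaw) Ry(pitch) Rx(roll)).
In Python, from workcell import bot gives the robot as it stands.
- The arm moves only by the tool play_rows, never from a script. Its argument "steps" is a list that holds one entry, the list of rows, each a list of 4 numbers: the shift along the tool's x, y, z in m, then the turn about the tool's z in rad. In form: [[[tx, ty, tz, yaw], ...]]. A call has exactly 5 rows; each row shifts and turns the commanded pose from where the row before left it, along the tool's axes as they then stand; what a row does not reach is not made up. A row lasts 1/12 s, in which the tool goes at most 41.7 mm and 7.16 degrees, less where a joint would pass 70% of its speed; a pose out of reach is approached as far as the arm can. A call is refused whole if a number of a shift passes 0.0417 or a number of a turn 0.125, either way. A call with a gripper value outside its range is refused whole. "gripper" is the finger opening in m, from 0 to 0.0854, set as the call begins (left out, the last holds). The fingers move at their own pace and stop on an object; "squeeze" is the grip in N (left out, the last holds). Time passes only in rows, so rows that do not move let the fingers close, or fill a call up. It gives the time, the measured TCP pose, the force, the opening and the grip force at its end, in the units of the state.
- bot.get_obs(): the state, without advancing time (a new reading comes with each control period).
- bot.camera(name): name is "side" or "top" or "wrist"; returns a dict with "img" (384x512x3 uint8, blue, green, red), "vfov" (degrees; the focal length in pixels is half the picture's height over the tangent of half this angle, whatever the lens; pixels are square), "cx", "cy" (the principal point, pixels), "xyz" and "attitude" of the camera in the world. Camera axes: x right, y down, z forward; pixel columns grow to the right and rows downward; lengths in m; the calibration is good to about 2 mm. The wrist camera is an equidistant fisheye: a pixel r from the principal point sees the ray r / f radians off the axis. A picture is of the moment at which its call begins. There is no depth.
- bot.job_done(): hands the job in; it is judged then, once.
The state is a dict: "time": time; "q": joint angles; "qd": joint speeds; "joint_efforts": joint torques, N m; "ee_pos": TCP position; "tcp_rot": TCP orientation; "wrist_force": force on the tool from outside, world axes, zero at the start; "torque": the same for the moment, N m; "opening": finger opening in m; "grasp_force": force on a finger pad.
Only numpy, scipy, OpenCV 4.12 (cv2) and the standard library are available. Lean on these libraries where they do the work, as an engineer would, in place of code of your own. Each camera call takes 0.05 s, during which the arm holds its last target. There are 200 camera calls.

TASK

Swing the clear lid of the blue tipping box fully back, past its snap, until it stays open against its stop; only then tip the box over on its pivot so that all three glass nuggets pour into the wooden tray beside it. Leave the grey parts case and the flux bottle where they stand.

Things in the scene. Friction and masses are not known exactly. Their poses are not given: they have to be found in the camera images.
- lid (a joint): angle of the clear lid on the blue box: 0 shut, 2.6 fully back against its stop. Spring snap hinge: let go under about 1.3 rad it swings shut, near 1.3 to 1.5 it may just stand, beyond that it swings by itself to the stop and stays there, also while the box is tipped. Under 1 N at the yellow bar moves it.
- lid_bar (a point): centre of the lid's yellow cross bar, the place to pinch: a round bar 20 mm long, 12 mm thick, parallel to the lid's hinge, on a 10 mm wide steel stem, 33 mm clear of the lid's front edge, 127 mm above the bench when shut. Pinched by its two ends from above, it turns between the fingers while they stay upright and follow the arc.
- lid_hinge (a point): middle of the lid's hinge, on the box's back rim, 127 mm above the bench. The yellow bar lies 100 mm from it, level with it when shut. Axes are those of the box; when level: z up, -x from hinge to yellow bar (the front, towards the robot), +y towards the tray, hinge along y. The yellow bar swings from -x up over +z to +x.
- box (a joint): tipping angle of the blue box (64 mm wide in x, 95 long in y, 40 deep, open top, spout wall leaning out at its +y end) on its fixed stand: 0 level (rest), 2.2 fully tipped to the tray. Let go beyond about 1.5 rad it falls over to 2.2 and stays; under about 1.1 it falls back. About 2.5 N at the red bar tips it. At 2.1 rad and more the nuggets slide out.
- box_bar (a point): centre of the box's red cross bar, the place to pinch and tip it: a round bar 20 mm long, 12 mm thick, parallel to the tipping pivot (box x), on a 10 mm wide steel stem, 32 mm clear of the box's end wall, on the side away from the tray; 93 mm above the bench when level. Pinched by its ends from above, it turns between the fingers as they follow the arc.
- box_pivot (a point): middle of the tipping pivot, at the lower edge of the box next to the tray, fixed, 85 mm above the bench. Axes of the fixed stand: z up, +y towards the tray, pivot along x. The red bar lies 127 mm from it on the -y side and 8 mm above it when level, and swings up over the pivot towards +y.
- tray: low open wooden tray, 120 x 140 x 30 mm, walls 4 mm, loose on the bench beside the stand and under the box's spout. Origin: centre of its underside, z up.
- nugget_blue: blue flat-backed round glass nugget, about 22 mm across and 9 to 10 mm high; starts inside the box. Origin: centre of its flat underside.
- nugget_white: white flat-backed round glass nugget, about 22 mm across and 9 to 10 mm high; starts inside the box. Origin: centre of its flat underside.
- nugget_red: red flat-backed round glass nugget, about 22 mm across and 9 to 10 mm high; starts inside the box. Origin: centre of its flat underside.
- parts_case: bystander: low grey assortment case with a clear lid and compartments, 117 x 165 x 39 mm. Origin: centre of its underside.
- flux_bottle: bystander: cream bottle with red cap, 48 mm across, 103 mm high. Origin: centre of its underside.

How it is judged:
By the outcome, as a careful person would: the job done as asked, in the order asked, and still so for the second after the job is handed in, with the robot touching nothing.
It also fails if it takes over 54 s, if anything falls off the work surface, if the arm or the gripper's body presses on something with over 40 N, if the wrist force passes 120 N, or if a joint passes its speed limit or range.

## Working session

There is one attempt and no reset: what is moved stays moved. The work goes in short steps, Python scripts to look and compute and a tool call to move; the robot and the scene stay as the last step left them, time stands still between calls to the robot, and variables do not carry over. Pictures are saved under pics/ and viewed, at most 10 in all, crops included, and the job is handed in when it is done.

Besides the shell and the picture viewer there is one more tool, called by a JSON object that holds its "op" and its "data", one argument or row to a line. play_rows: Moves the arm, as the interface text tells. Its arguments: {"type":"object","properties":{"steps":{"type":"array","items":{"type":"array","items":{"type":"array","items":{"type":"number"}}}},"gripper":{"type":"number"},"squeeze":{"type":"number"}},"required":["steps"]}

```bash
mkdir -p pics; ls; python3 - <<'E'
from workcell import bot
import cv2,numpy as np
o=bot.get_obs();print(o)
ims=[]
for n in("top","side","wrist"):
    c=bot.camera(n);cv2.imwrite(f"pics/{n}0.png",c["img"]);ims.append(c["img"])
    print(n,{k:v for k,v in c.items() if k!="img"})
a=np.vstack(ims[:2]);cv2.imwrite("pics/a.png",cv2.resize(np.hstack(ims[:2]),(800,300)))
E
```

```text
pics
{'time': 0.0, 'q': array([-7.19070992e+01,  5.00982787e+00,  1.00319154e+01,  9.50997568e+01,
        2.45326501e-04,  8.99978747e+01]), 'qd': array([-0.02076814, -0.02505864, -0.02489312, -0.03079511, -0.01283955,
        0.12526745]), 'joint_efforts': array([-7.81439594e-04, -5.20394218e+01,  4.64792490e+01,  1.69214403e-02,
       -6.72271403e-05,  4.90725796e-06]), 'ee_pos': array([ 0.17073144, -0.52256881,  0.23057255]), 'tcp_rot': array([-1.79922331e+02, -2.48207350e-04,  1.80950258e+01]), 'wrist_force': array([ 0.10976225,  0.14711433, -0.59129659]), 'torque': array([-0.01613784,  0.01600465,  0.02984458]), 'grasp_force': 0.0, 'opening': 0.08531603442527322}
top {'vfov': 43.98679825983675, 'cx': 250.08389638133764, 'cy': 189.49448105101547, 'xyz': array([ 0.27947762, -0.04454152,  1.50416803]), 'attitude': array([-1.72412305e+02, -1.12778109e-02, -9.16567462e+01])}
side {'vfov': 52.72869877507662, 'cx': 253.67169134306695, 'cy': 191.76787594193743, 'xyz': array([0.47228244, 0.82862234, 0.66088582]), 'attitude': array([-122.83825168,    0.47741125, -179.50783836])}
wrist {'vfov': 65.70646984690485, 'cx': 258.603789956626, 'cy': 190.02841089107133, 'xyz': array([ 0.24912798, -0.49658829,  0.37334346]), 'attitude': array([ 1.61312630e+02,  4.62859303e-02, -7.19547244e+01])}
```

View pics/top0.png

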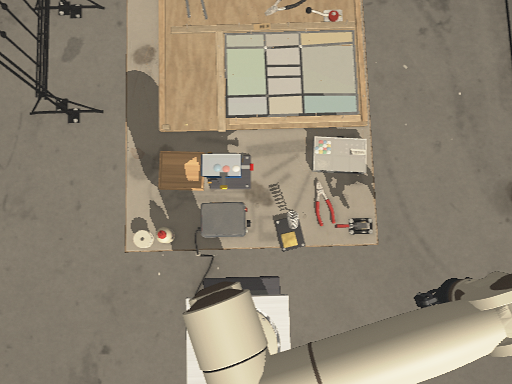

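View pics/side0.png

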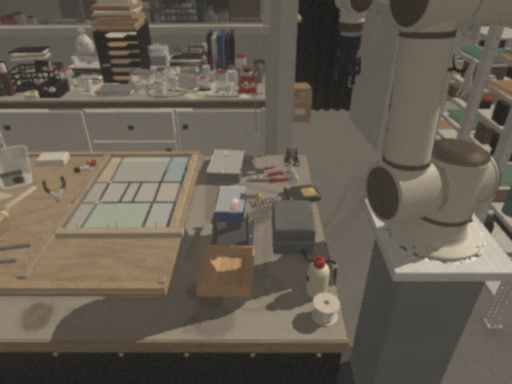

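The top view shows the tray at about (180,170), the blue box at (222,165), the red bar near (250,168) and the yellow bar near (225,180). The side view shows the box at (230,203) and the tray at (226,270).

```bash
cat > h.py <<'E'
import numpy as np,cv2
from scipy.spatial.transform import Rotation as R
def ray(c,u,v,fish=False):
    f=192/np.tan(np.radians(c["vfov"]/2)); x=(u-c["cx"])/f; y=(v-c["cy"])/f
    if fish:
        r=np.hypot(x,y); d=np.array([x/r*np.sin(r),y/r*np.sin(r),np.cos(r)])
    else: d=np.array([x,y,1.]);d/=np.linalg.norm(d)
    return np.array(c["xyz"]),R.from_euler("xyz",c["attitude"],degrees=True).apply(d)
def onz(c,u,v,z,fish=False):
    p,d=ray(c,u,v,fish); return p+d*(z-p[2])/d[2]
def blobs(img,box,lo,hi,mn=3):
    x0,y0,x1,y1=box
    h=cv2.cvtColor(img[y0:y1,x0:x1],cv2.COLOR_BGR2HSV)
    m=cv2.inRange(h,lo,hi)
    if lo[0]<3: m|=cv2.inRange(h,(174,lo[1],lo[2]),(180,255,255))
    n,l,s,c=cv2.connectedComponentsWithStats(m)
    return [(np.round(c[i]+[x0,y0],1),s[i][2:].tolist()) for i in range(1,n) if s[i][4]>=mn]
E
python3 - <<'E'
from workcell import bot
from h import *
t=bot.camera("top");s=bot.camera("side")
for n,c,b in(("top",t,(150,140,270,200)),("side",s,(195,175,275,250))):
    for k,lo,hi in(("red",(0,120,70),(6,255,255)),("yel",(18,120,90),(32,255,255))):
        for p,st in blobs(c["img"],b,lo,hi):
            print(n,k,p,st,onz(c,*p,.093 if k=="red" else .127).round(3))
a=cv2.resize(t["img"][140:200,145:265],(800,400),interpolation=2)
b=cv2.resize(s["img"][170:230,200:320],(800,400),interpolation=2)
cv2.imwrite("pics/b.png",cv2.resize(np.vstack([a,b]),(600,600)))
E
```

```text
top red [251.4 166.9] [4, 7, 27] [ 0.536 -0.056  0.093]
top yel [209. 152.] [3, 1, 3] [0.578 0.068 0.127]
top yel [209.  182.2] [3, 2, 4] [0.488 0.07  0.127]
top yel [223.1 186.6] [7, 4, 27] [0.474 0.029 0.127]
side red [272.3 178.7] [4, 2, 6] [ 0.432 -0.12   0.093]
side yel [257.6 196.7] [4, 6, 18] [0.474 0.024 0.127]
```

View pics/b.png

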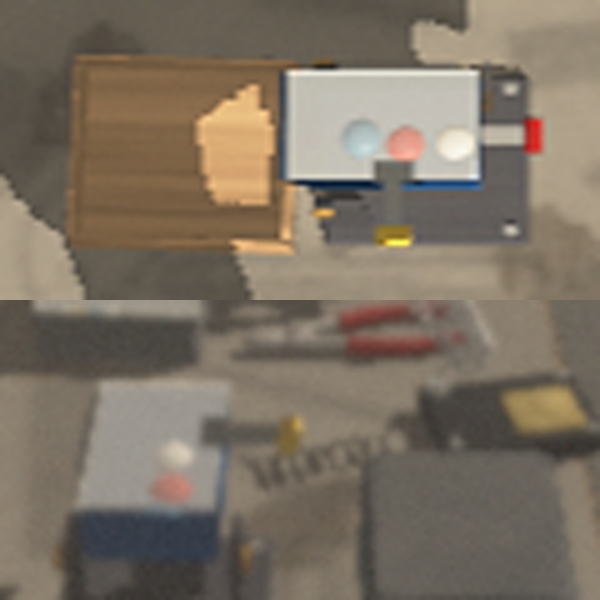

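The yellow bar is at about (0.474, 0.027) and the red bar at (0.536, -0.056). I'll start by turning the tool square to the box.

{"op": "play_rows", "data": {
  "steps": [
    [[0, 0, 0, 0.105], [0, 0, 0, 0.105], [0, 0, 0, 0.105], [0, 0, 0, 0], [0, 0, 0, 0]]
  ],
  "gripper": 0.06
}}

```text
time: 0.67
ee_pos: [0.1708, -0.5228, 0.2312]
tcp_rot: [-180.0, 0.0, 0.2]
wrist_force: [-0.7, -0.9, -0.3]
opening: 0.0598
grasp_force: 0.0
```

```bash
python3 -c "
from workcell import bot
o=bot.get_obs();print(o['q'],o['tcp_rot'],o['ee_pos'])"
```

```text
[-7.19037871e+01  4.98429610e+00  1.00738678e+01  9.51004173e+01
 -1.17860143e-03  1.07863319e+02] [-1.79990039e+02  4.44865845e-03  2.32894616e-01] [ 0.17082262 -0.52276835  0.23119339]
```

{"op": "play_rows", "data": {
  "steps": [
    [[0, 0, 0, -0.125], [0, 0, 0, -0.125], [0, 0, 0, -0.125], [0, 0, 0, -0.125], [0, 0, 0, -0.125]]
  ]
}}

```text
time: 1.08
ee_pos: [0.1708, -0.5228, 0.2312]
tcp_rot: [-180.0, -0.0, 36.4]
wrist_force: [0.5, 0.1, 0.0]
opening: 0.06
grasp_force: 0.0
```

{"op": "play_rows", "data": {
  "steps": [
    [[0, 0, 0, -0.125], [0, 0, 0, -0.125], [0, 0, 0, -0.125], [0, 0, 0, -0.125], [0, 0, 0, -0.125]]
  ]
}}

```text
time: 1.5
ee_pos: [0.1708, -0.5228, 0.2312]
tcp_rot: [-180.0, -0.0, 72.2]
wrist_force: [-0.1, -0.1, 0.3]
opening: 0.0597
grasp_force: 0.0
```

{"op": "play_rows", "data": {
  "steps": [
    [[0, 0, 0, -0.125], [0, 0, 0, -0.125], [0, 0, 0, -0.125], [0, 0, 0, -0.125], [0, 0, 0, -0.125]]
  ]
}}

```text
time: 1.92
ee_pos: [0.1708, -0.5228, 0.2312]
tcp_rot: [180.0, -0.0, 108.1]
wrist_force: [-0.3, -0.2, -0.2]
opening: 0.0598
grasp_force: 0.0
```

{"op": "play_rows", "data": {
  "steps": [
    [[0, 0, 0, -0.125], [0, 0, 0, -0.125], [0, 0, 0, -0.125], [0, 0, 0, -0.125], [0, 0, 0, -0.125]]
  ]
}}

```text
time: 2.33
ee_pos: [0.1708, -0.5228, 0.2313]
tcp_rot: [180.0, -0.0, 143.9]
wrist_force: [-0.5, -0.8, -0.1]
opening: 0.06
grasp_force: 0.0
```

{"op": "play_rows", "data": {
  "steps": [
    [[0, 0, 0, -0.125], [0, 0, 0, -0.125], [0, 0, 0, -0.125], [0, 0, 0, -0.125], [0, 0, 0, -0.125]]
  ]
}}

```text
time: 2.75
ee_pos: [0.1708, -0.5228, 0.2312]
tcp_rot: [180.0, -0.0, 179.7]
wrist_force: [-0.3, -0.6, 0.3]
opening: 0.0598
grasp_force: 0.0
```

{"op": "play_rows", "data": {
  "steps": [
    [[-0.0195, 0.036, 0, 0], [-0.0195, 0.036, 0, 0], [-0.0195, 0.036, 0, 0], [-0.0195, 0.036, 0, 0], [-0.0195, 0.036, 0, 0]]
  ]
}}

```text
time: 3.17
ee_pos: [0.2715, -0.3427, 0.2312]
tcp_rot: [-180.0, 0.0, 179.3]
wrist_force: [1.2, 0.3, -0.3]
opening: 0.0598
grasp_force: 0.0
```

{"op": "play_rows", "data": {
  "steps": [
    [[-0.0195, 0.036, 0, 0], [-0.0195, 0.036, 0, 0], [-0.0195, 0.036, 0, 0], [-0.0195, 0.036, 0, 0], [-0.0195, 0.036, 0, 0]]
  ]
}}

```text
time: 3.58
ee_pos: [0.3719, -0.164, 0.2316]
tcp_rot: [-180.0, 0.0, 179.3]
wrist_force: [1.0, -0.5, 0.7]
opening: 0.0596
grasp_force: 0.0
```

{"op": "play_rows", "data": {
  "steps": [
    [[-0.0195, 0.036, 0, 0], [-0.0195, 0.036, 0, 0], [-0.0195, 0.036, 0, 0], [-0.0195, 0.036, 0, 0], [-0.0195, 0.036, 0, 0]]
  ]
}}

```text
time: 4.0
ee_pos: [0.4723, 0.0147, 0.2315]
tcp_rot: [-180.0, 0.0, 179.3]
wrist_force: [0.8, -1.3, 0.1]
opening: 0.0604
grasp_force: 0.0
```

```bash
python3 - <<'E'
from workcell import bot
from h import *
c=bot.camera("wrist");o=bot.get_obs();print(o['time'],o['q'].round(1),o['tcp_rot'].round(2),o['ee_pos'].round(4),c["xyz"],c["attitude"])
cv2.imwrite("pics/w1.png",cv2.resize(c["img"],(800,600)))
for k,lo,hi,z in(("red",(0,120,70),(6,255,255),.093),("yel",(18,120,90),(32,255,255),.127)):
    for p,st in blobs(c["img"],(0,0,512,384),lo,hi,25):
        print(k,p,st,onz(c,*p,z,True).round(4))
E
```

```text
4.05 [ 2.3 -5.3 -0.3 95.   0.1  2.8] [1.7986e+02 5.0000e-02 1.7952e+02] [0.4749 0.0196 0.2304] [0.38998766 0.01626893 0.37413029] [1.61331803e+02 3.45830057e-02 8.92943515e+01]
red [448.6  64.7] [22, 24, 346] [0.3469 0.2185 0.093 ]
red [ 6.9 94.3] [19, 11, 102] [ 0.3581 -0.2904  0.093 ]
red [ 66.3 118.9] [16, 54, 315] [ 0.4007 -0.1934  0.093 ]
red [ 46.7 125.3] [19, 48, 318] [ 0.4046 -0.2242  0.093 ]
red [197.2 233.8] [10, 10, 70] [ 0.5338 -0.0517  0.093 ]
yel [120.   52.9] [34, 41, 696] [ 0.346 -0.104  0.127]
yel [279.4 193.2] [33, 16, 426] [0.4767 0.0334 0.127 ]
yel [319.2 199. ] [15, 7, 70] [0.4826 0.0695 0.127 ]
```

View pics/w1.png

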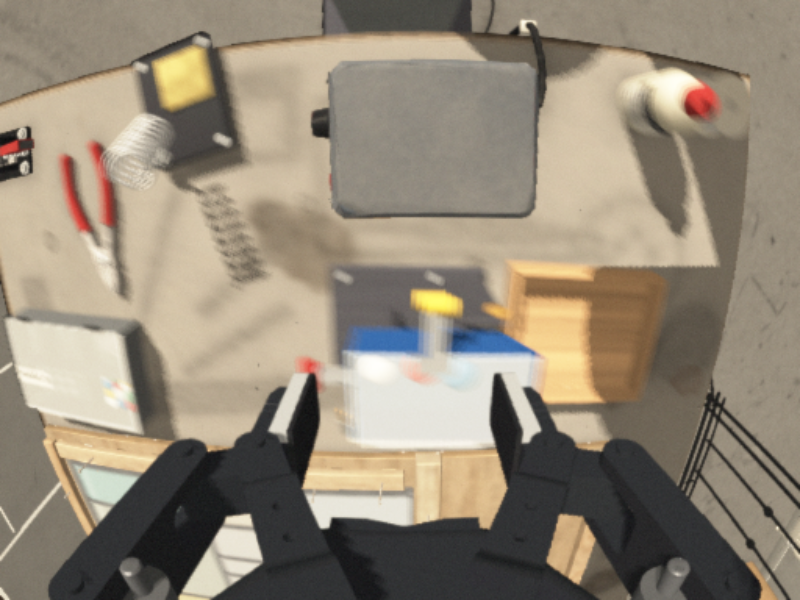

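The yellow bar shows at about (437,302) of the enlarged picture, which is blurred by motion. I'll settle and measure once more.

{"op": "play_rows", "data": {
  "steps": [
    [[0, 0, 0, 0], [0, 0, 0, 0], [0, 0, 0, 0], [0, 0, 0, 0], [0, 0, 0, 0]]
  ]
}}

```text
time: 4.47
ee_pos: [0.4715, 0.0114, 0.2316]
tcp_rot: [-180.0, 0.0, 179.0]
wrist_force: [0.1, -0.0, 0.4]
opening: 0.0601
grasp_force: 0.0
```

```bash
python3 - <<'E'
from workcell import bot
from h import *
c=bot.camera("wrist");o=bot.get_obs();print(o['tcp_rot'].round(2),o['ee_pos'].round(4))
for k,lo,hi,z in(("red",(0,120,70),(6,255,255),.093),("yel",(18,120,90),(32,255,255),.127)):
    for p,st in blobs(c["img"],(170,150,340,260),lo,hi,25):
        print(k,p,st,onz(c,*p,z,True).round(4))
h=cv2.cvtColor(c["img"],cv2.COLOR_BGR2HSV)
m=cv2.inRange(h,(18,120,90),(32,255,255));m[:,:250]=0;m[:,302:]=0;m[:170]=0;m[220:]=0
v,u=np.nonzero(m);print("yel u",u.min(),u.max(),[onz(c,x,v.mean(),.127,True).round(4) for x in(u.min(),u.max())])
b=cv2.inRange(h,(100,130,60),(118,255,255));b[:180]=0;b[250:]=0
us=np.nonzero(b.any(0))[0];L=[]
for x in us[8:-8:6]:
    y=np.nonzero(b[:,x])[0].min();L.append(onz(c,x,y,.125,True)[:2])
L=np.array(L);print(L.round(3)[::4],np.degrees(np.arctan(np.polyfit(L[:,1],L[:,0],1)[0])))
E
```

```text
[-1.8000e+02  3.0000e-02  1.7902e+02] [0.4715 0.0115 0.2316]
red [196.9 233.2] [11, 12, 103] [ 0.5319 -0.0556  0.093 ]
yel [277.5 191.7] [24, 15, 328] [0.4745 0.0284 0.127 ]
yel [317.  196.9] [13, 7, 73] [0.4801 0.064  0.127 ]
yel u 266 289 [array([0.4744, 0.0182, 0.127 ]), array([0.4747, 0.0386, 0.127 ])]
[[ 0.491 -0.014]
 [ 0.491  0.008]
 [ 0.493  0.042]
 [ 0.495  0.064]] 4.749678661627856
```

{"op": "play_rows", "data": {
  "steps": [
    [[-0.003, 0.017, 0.02, 0], [0, 0, 0.026, 0], [0, 0, 0.026, 0], [0, 0, 0.026, 0], [0, 0, 0.026, 0]]
  ],
  "gripper": 0.045
}}

```text
time: 4.93
ee_pos: [0.4749, 0.0288, 0.1063]
tcp_rot: [180.0, 0.0, 179.0]
wrist_force: [0.6, 0.1, -0.2]
opening: 0.045
grasp_force: 0.0
```

{"op": "play_rows", "data": {
  "steps": [
    [[0, 0, 0, 0], [0, 0, 0, 0], [0, 0, 0, 0], [0, 0, 0, 0], [0, 0, 0, 0]]
  ]
}}

```text
time: 5.35
ee_pos: [0.476, 0.0294, 0.1091]
tcp_rot: [180.0, 0.1, 179.1]
wrist_force: [0.5, 0.6, 0.3]
opening: 0.045
grasp_force: 0.0
```

{"op": "play_rows", "data": {
  "steps": [
    [[0, 0, 0, 0], [0, 0, 0, 0], [0, 0, 0, 0], [0, 0, 0, 0], [0, 0, 0, 0]]
  ],
  "gripper": 0,
  "squeeze": 20
}}

```text
time: 5.77
ee_pos: [0.4754, 0.0282, 0.1081]
tcp_rot: [-179.8, 0.1, 179.0]
wrist_force: [-0.4, -8.7, 4.6]
opening: 0.0194
grasp_force: 21.0
```

```bash
python3 - <<'E'
from workcell import bot
from h import *
o=bot.get_obs();print(o['ee_pos'].round(4),o["opening"],o["grasp_force"])
c=bot.camera("wrist")
cv2.imwrite("pics/w2.png",c["img"])
import numpy as np
# lid bar arc, per 0.1 rad: dx,dz
th=np.linspace(0,2.4,25);print(np.c_[th,-np.cos(th)*.1+.1,np.sin(th)*.1].round(4)[::1].tolist())
E
```

```text
[0.4754 0.0282 0.1081] 0.01943651902138105 20.983120501041412
[[0.0, 0.0, 0.0], [0.1, 0.0005, 0.01], [0.2, 0.002, 0.0199], [0.3, 0.0045, 0.0296], [0.4, 0.0079, 0.0389], [0.5, 0.0122, 0.0479], [0.6, 0.0175, 0.0565], [0.7, 0.0235, 0.0644], [0.8, 0.0303, 0.0717], [0.9, 0.0378, 0.0783], [1.0, 0.046, 0.0841], [1.1, 0.0546, 0.0891], [1.2, 0.0638, 0.0932], [1.3, 0.0733, 0.0964], [1.4, 0.083, 0.0985], [1.5, 0.0929, 0.0997], [1.6, 0.1029, 0.1], [1.7, 0.1129, 0.0992], [1.8, 0.1227, 0.0974], [1.9, 0.1323, 0.0946], [2.0, 0.1416, 0.0909], [2.1, 0.1505, 0.0863], [2.2, 0.1589, 0.0808], [2.3, 0.1666, 0.0746], [2.4, 0.1737, 0.0675]]
```

View pics/w2.png

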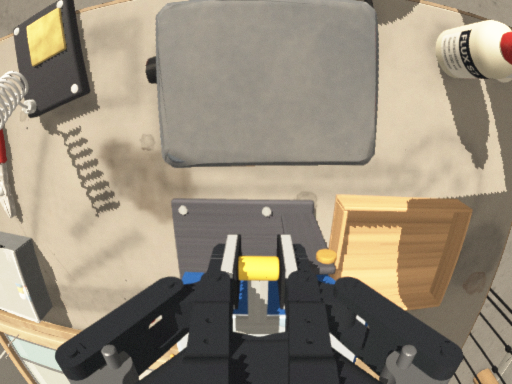

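The yellow bar is held at (259,268), between both fingers. Now I'll follow the lid's arc.

{"op": "play_rows", "data": {
  "steps": [
    [[-0.0005, 0, -0.01, 0], [-0.0015, 0, -0.0099, 0], [-0.0025, 0, -0.0097, 0], [-0.0034, 0, -0.0093, 0], [-0.0043, 0, -0.009, 0]]
  ]
}}

```text
time: 6.23
ee_pos: [0.4873, 0.0289, 0.1558]
tcp_rot: [-180.0, -0.0, 179.1]
wrist_force: [1.4, -3.4, -3.6]
opening: 0.0196
grasp_force: 20.3
```

{"op": "play_rows", "data": {
  "steps": [
    [[-0.0053, 0, -0.0086, 0], [-0.006, 0, -0.0079, 0], [-0.0068, 0, -0.0073, 0], [-0.0075, 0, -0.0066, 0], [-0.0082, 0, -0.0058, 0]]
  ]
}}

```text
time: 6.65
ee_pos: [0.5211, 0.0285, 0.192]
tcp_rot: [-180.0, -0.0, 179.1]
wrist_force: [-1.3, -2.3, -2.9]
opening: 0.019
grasp_force: 20.2
```

Tracking well with low forces, so I'll continue past the snap.

{"op": "play_rows", "data": {
  "steps": [
    [[-0.0086, 0, -0.005, 0], [-0.0092, 0, -0.0041, 0], [-0.0095, 0, -0.0032, 0], [-0.0097, 0, -0.0021, 0], [-0.0099, 0, -0.0012, 0]]
  ]
}}

```text
time: 7.07
ee_pos: [0.5683, 0.0277, 0.2076]
tcp_rot: [-180.0, -0.0, 179.1]
wrist_force: [-1.3, -1.6, 0.9]
opening: 0.0193
grasp_force: 20.4
```

{"op": "play_rows", "data": {
  "steps": [
    [[-0.01, 0, -0.0003, 0], [-0.01, 0, 0.0008, 0], [-0.0098, 0, 0.0018, 0], [-0.0096, 0, 0.0028, 0], [-0.0093, 0, 0.0037, 0]]
  ]
}}

```text
time: 7.48
ee_pos: [0.6178, 0.0269, 0.1986]
tcp_rot: [-180.0, 0.1, 179.1]
wrist_force: [0.2, -3.5, 2.4]
opening: 0.0193
grasp_force: 21.0
```

{"op": "play_rows", "data": {
  "steps": [
    [[-0.0089, 0, 0.0046, 0], [-0.0084, 0, 0.0055, 0], [-0.0077, 0, 0.0062, 0], [-0.0071, 0, 0.0071, 0], [0, 0, 0, 0]]
  ]
}}

```text
time: 7.9
ee_pos: [0.6507, 0.0263, 0.1729]
tcp_rot: [-180.0, 0.0, 179.1]
wrist_force: [3.4, -4.8, 4.1]
opening: 0.0195
grasp_force: 21.5
```

```bash
python3 - <<'E'
from workcell import bot
from h import *
o=bot.get_obs();print(o['ee_pos'].round(4),o["wrist_force"],o["opening"])
c=bot.camera("side");w=bot.camera("wrist")["img"]
a=cv2.resize(c["img"][100:300,150:350],(400,400));cv2.imwrite("pics/s2.png",np.hstack([a,cv2.resize(w,(400,400))]))
E
```

```text
[0.6507 0.0263 0.1729] [ 3.35640327 -4.84721177  4.06864455] 0.01946908259027125
```

View pics/s2.png

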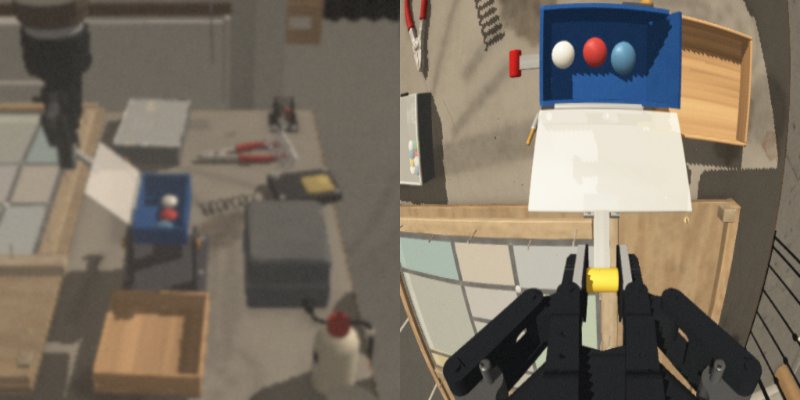

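The picture shows the lid well past the snap, at about 2.4 rad, with the nuggets in the box. I'll release it, lift and go to the red bar.

{"op": "play_rows", "data": {
  "steps": [
    [[0, 0, 0, 0], [0, 0, 0, 0], [0, 0, 0, 0], [0, 0, 0, 0], [0, 0, 0, 0]]
  ],
  "gripper": 0.045
}}

```text
time: 8.42
ee_pos: [0.6486, 0.0271, 0.1745]
tcp_rot: [180.0, -0.0, 179.1]
wrist_force: [-0.1, -0.2, -0.1]
opening: 0.0452
grasp_force: 0.0
```

{"op": "play_rows", "data": {
  "steps": [
    [[0, 0, -0.01, 0], [0, 0, -0.02, 0], [0, 0, -0.025, 0], [0, 0, -0.025, 0], [0, 0, -0.02, 0]]
  ]
}}

```text
time: 8.83
ee_pos: [0.6486, 0.0268, 0.2777]
tcp_rot: [180.0, 0.1, 179.1]
wrist_force: [0.7, 0.3, 1.2]
opening: 0.045
grasp_force: 0.0
```

{"op": "play_rows", "data": {
  "steps": [
    [[0.024, -0.0165, 0, 0], [0.024, -0.0165, 0, 0], [0.024, -0.0165, 0, 0], [0.024, -0.0165, 0, 0], [0.024, -0.0165, 0, 0]]
  ]
}}

```text
time: 9.25
ee_pos: [0.5262, -0.0543, 0.2756]
tcp_rot: [180.0, 0.0, 179.1]
wrist_force: [-0.4, 0.2, 1.3]
opening: 0.0446
grasp_force: 0.0
```

{"op": "play_rows", "data": {
  "steps": [
    [[0, 0, 0, -0.122], [0, 0, 0, -0.122], [0, 0, 0, -0.122], [0, 0, 0, -0.122], [0, 0, 0, -0.122]]
  ]
}}

```text
time: 9.67
ee_pos: [0.5274, -0.0539, 0.2759]
tcp_rot: [-180.0, 0.1, -145.6]
wrist_force: [-0.8, -0.3, 0.1]
opening: 0.0449
grasp_force: 0.0
```

{"op": "play_rows", "data": {
  "steps": [
    [[0, 0, 0, -0.122], [0, 0, 0, -0.122], [0, 0, 0, -0.122], [0, 0, 0, -0.122], [0, 0, 0, -0.122]]
  ]
}}

```text
time: 10.08
ee_pos: [0.5274, -0.0538, 0.2758]
tcp_rot: [-180.0, 0.0, -110.7]
wrist_force: [-0.2, 0.3, 0.1]
opening: 0.0449
grasp_force: 0.0
```

{"op": "play_rows", "data": {
  "steps": [
    [[0, 0, 0, -0.122], [0, 0, 0, -0.122], [0, 0, 0, -0.122], [0, 0, 0, 0], [0, 0, 0, 0]]
  ]
}}

```text
time: 10.5
ee_pos: [0.5275, -0.0538, 0.2755]
tcp_rot: [-180.0, 0.0, -90.2]
wrist_force: [-0.0, -0.0, -0.4]
opening: 0.0448
grasp_force: 0.0
```

{"op": "play_rows", "data": {
  "steps": [
    [[0, 0, 0, 0], [0, 0, 0, 0], [0, 0, 0, 0], [0, 0, 0, 0], [0, 0, 0, 0]]
  ]
}}

```text
time: 10.92
ee_pos: [0.5274, -0.0539, 0.2748]
tcp_rot: [180.0, 0.0, -90.1]
wrist_force: [0.5, -0.2, -0.7]
opening: 0.0449
grasp_force: 0.0
```

```bash
python3 - <<'E'
from workcell import bot
from h import *
o=bot.get_obs();print(o['ee_pos'].round(4),o["tcp_rot"],o['q'].round(1))
c=bot.camera("wrist");t=bot.camera("top")
cv2.imwrite("pics/w3.png",np.hstack([c["img"][:,56:456],cv2.resize(t["img"][130:210,150:250+10],(400,384))[:, :400]]))
for n,cc in(("w",c),("t",t)):
  for p,st in blobs(cc["img"],(0,0,512,384) if n=="w" else (150,140,270,200),(0,120,70),(6,255,255),20):
    print(n,p,st,onz(cc,*p,.093,n=="w").round(4))
E
```

```text
[ 0.5274 -0.0539  0.2748] [ 1.79995211e+02  2.58953801e-04 -9.00758445e+01] [ -5.8   3.5  13.4  99.9  -0.  -95.8]
w [349.4   9.4] [53, 11, 382] [ 0.427 -0.236  0.093]
w [249.3 164.9] [19, 11, 192] [ 0.5379 -0.0561  0.093 ]
w [341.  169.1] [13, 7, 68] [ 0.4322 -0.0516  0.093 ]
w [252.7 226.7] [18, 18, 249] [0.5347 0.0205 0.093 ]
```

View pics/w3.png

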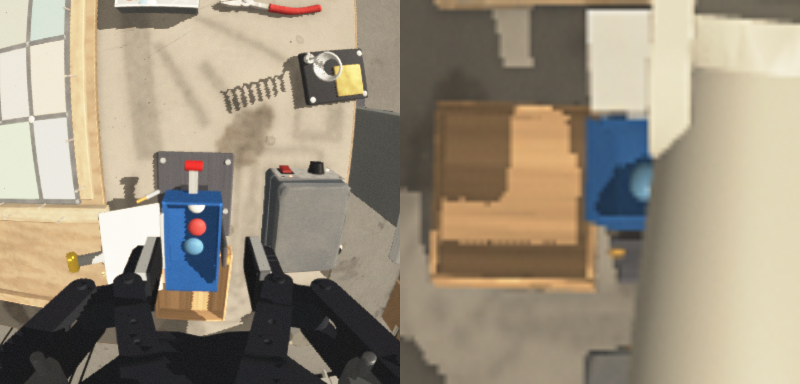

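The lid lies fully back against its stop. The red bar is at (193,165) in the left half, which gives about (0.537, -0.056). I'll descend on it and pinch.

{"op": "play_rows", "data": {
  "steps": [
    [[0.002, -0.009, 0.025, 0], [0, 0, 0.025, 0], [0, 0, 0.025, 0], [0, 0, 0.025, 0], [0, 0, 0.02, 0]]
  ]
}}

```text
time: 11.43
ee_pos: [0.536, -0.0558, 0.1527]
tcp_rot: [179.9, 0.0, -90.0]
wrist_force: [0.2, 0.7, 0.2]
opening: 0.0448
grasp_force: 0.0
```

{"op": "play_rows", "data": {
  "steps": [
    [[0, 0, 0.02, 0], [0, 0, 0.02, 0], [0, 0, 0.02, 0], [0, 0, 0.02, 0], [0, 0, 0, 0]]
  ]
}}

```text
time: 11.85
ee_pos: [0.5344, -0.0557, 0.0708]
tcp_rot: [179.7, 0.0, -90.0]
wrist_force: [-0.9, -0.6, -0.4]
opening: 0.045
grasp_force: 0.0
```

{"op": "play_rows", "data": {
  "steps": [
    [[0, 0, 0, 0], [0, 0, 0, 0], [0, 0, 0, 0], [0, 0, 0, 0], [0, 0, 0, 0]]
  ]
}}

```text
time: 12.27
ee_pos: [0.537, -0.0559, 0.0758]
tcp_rot: [-179.9, -0.0, -90.0]
wrist_force: [0.3, -0.1, 0.3]
opening: 0.0446
grasp_force: 0.0
```

{"op": "play_rows", "data": {
  "steps": [
    [[0, 0, 0, 0], [0, 0, 0, 0], [0, 0, 0, 0], [0, 0, 0, 0], [0, 0, 0, 0]]
  ],
  "gripper": 0,
  "squeeze": 25
}}

```text
time: 12.68
ee_pos: [0.5379, -0.0559, 0.0754]
tcp_rot: [-179.8, -0.0, -90.0]
wrist_force: [5.7, 0.8, -1.4]
opening: 0.0195
grasp_force: 26.5
```

```bash
python3 - <<'E'
from workcell import bot
from h import *
o=bot.get_obs();print(o['ee_pos'].round(4),o["opening"],o["grasp_force"],o["wrist_force"])
c=bot.camera("wrist")
cv2.imwrite("pics/w4.png",c["img"])
a0=np.arctan2(8,-127);r=np.hypot(8,127);a=a0-np.arange(0,22)*.1
p=np.c_[r*np.cos(a),r*np.sin(a)];print(np.diff(p,axis=0).round(1).tolist())
E
```

```text
[ 0.5379 -0.0559  0.0754] 0.01946372101711054 26.471653282642365 [ 5.72415553  0.76875427 -1.35235841]
[[1.4, 12.6], [2.7, 12.4], [3.9, 12.1], [5.1, 11.7], [6.2, 11.1], [7.3, 10.4], [8.3, 9.6], [9.2, 8.7], [10.1, 7.8], [10.8, 6.7], [11.4, 5.6], [11.9, 4.5], [12.3, 3.2], [12.6, 2.0], [12.7, 0.7], [12.7, -0.5], [12.6, -1.8], [12.3, -3.0], [12.0, -4.3], [11.5, -5.4], [10.9, -6.6]]
```

View pics/w4.png

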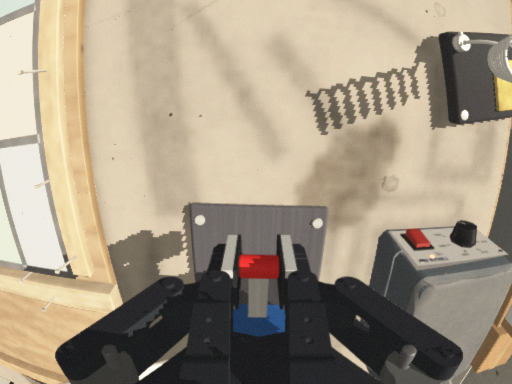

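The red bar is gripped at (259,266). Now I'll tip the box along its arc.

{"op": "play_rows", "data": {
  "steps": [
    [[-0.0014, 0, -0.0126, 0], [-0.0027, 0, -0.0124, 0], [-0.0039, 0, -0.0121, 0], [-0.0051, 0, -0.0117, 0], [-0.0062, 0, -0.0111, 0]]
  ]
}}

```text
time: 13.15
ee_pos: [0.5383, -0.0366, 0.1356]
tcp_rot: [-179.8, -0.0, -90.0]
wrist_force: [11.6, 2.0, -5.3]
opening: 0.0191
grasp_force: 25.6
```

{"op": "play_rows", "data": {
  "steps": [
    [[-0.0073, 0, -0.0104, 0], [-0.0083, 0, -0.0096, 0], [-0.0092, 0, -0.0087, 0], [-0.0101, 0, -0.0078, 0], [-0.0108, 0, -0.0067, 0]]
  ]
}}

```text
time: 13.57
ee_pos: [0.5396, 0.0091, 0.1793]
tcp_rot: [-179.6, -0.0, -90.1]
wrist_force: [17.8, -1.0, -3.9]
opening: 0.0189
grasp_force: 25.4
```

Sideways force is building in x, so I'll ease the path about 4 mm toward +x while continuing.

{"op": "play_rows", "data": {
  "steps": [
    [[-0.0114, -0.0008, -0.0056, 0], [-0.0119, -0.0008, -0.0045, 0], [-0.0123, -0.0008, -0.0032, 0], [-0.0126, -0.0008, -0.002, 0], [-0.0127, -0.0008, -0.0007, 0]]
  ]
}}

```text
time: 13.98
ee_pos: [0.5414, 0.0704, 0.1953]
tcp_rot: [-179.8, -0.0, -90.1]
wrist_force: [2.6, -1.4, 4.8]
opening: 0.0196
grasp_force: 26.5
```

{"op": "play_rows", "data": {
  "steps": [
    [[-0.0064, -0.0003, 0.0001, 0], [-0.0063, -0.0003, 0.0004, 0], [-0.0063, -0.0003, 0.0007, 0], [-0.0063, -0.0003, 0.0011, 0], [-0.0062, -0.0003, 0.0014, 0]]
  ]
}}

```text
time: 14.4
ee_pos: [0.5423, 0.1023, 0.1913]
tcp_rot: [-179.9, 0.0, -90.0]
wrist_force: [-0.1, 0.9, 6.2]
opening: 0.0192
grasp_force: 27.3
```

{"op": "play_rows", "data": {
  "steps": [
    [[-0.0061, -0.0002, 0.0017, 0], [-0.006, -0.0002, 0.002, 0], [-0.006, -0.0002, 0.0023, 0], [-0.0058, -0.0002, 0.0026, 0], [-0.0057, -0.0002, 0.0028, 0]]
  ]
}}

```text
time: 14.82
ee_pos: [0.5431, 0.1321, 0.1796]
tcp_rot: [-179.9, 0.1, -90.0]
wrist_force: [-0.9, 1.6, 4.1]
opening: 0.0193
grasp_force: 28.0
```

{"op": "play_rows", "data": {
  "steps": [
    [[-0.0055, -0.0002, 0.0032, 0], [-0.0054, -0.0002, 0.0034, 0], [-0.0027, 0, 0.0018, 0], [0, 0, 0, 0], [0, 0, 0, 0]]
  ]
}}

```text
time: 15.23
ee_pos: [0.5435, 0.1458, 0.1709]
tcp_rot: [-180.0, 0.1, -90.0]
wrist_force: [-0.6, 5.6, 5.4]
opening: 0.0194
grasp_force: 28.3
```

{"op": "play_rows", "data": {
  "steps": [
    [[0, 0, 0, 0], [0, 0, 0, 0], [0, 0, 0, 0], [0, 0, 0, 0], [0, 0, 0, 0]]
  ],
  "gripper": 0.045
}}

```text
time: 15.65
ee_pos: [0.5434, 0.1445, 0.1702]
tcp_rot: [180.0, -0.0, -90.1]
wrist_force: [-0.5, 0.0, 0.1]
opening: 0.0454
grasp_force: 0.0
```

{"op": "play_rows", "data": {
  "steps": [
    [[0, 0, -0.01, 0], [0, 0, -0.02, 0], [0, 0, -0.03, 0], [0, 0, -0.03, 0], [0, 0, -0.03, 0]]
  ]
}}

```text
time: 16.07
ee_pos: [0.5431, 0.1445, 0.2924]
tcp_rot: [-180.0, 0.0, -90.0]
wrist_force: [0.6, 0.4, 0.6]
opening: 0.045
grasp_force: 0.0
```

{"op": "play_rows", "data": {
  "steps": [
    [[0.035, 0, 0, 0], [0.035, 0, 0, 0], [0.035, 0, 0, 0], [0.035, 0, 0, 0], [0.035, 0, 0, 0]]
  ]
}}

```text
time: 16.48
ee_pos: [0.5431, -0.0319, 0.2914]
tcp_rot: [-179.9, -0.0, -90.0]
wrist_force: [0.6, -0.0, 0.1]
opening: 0.0449
grasp_force: 0.0
```

{"op": "play_rows", "data": {
  "steps": [
    [[0.035, 0, 0, 0], [0.035, 0, 0, 0], [0, 0, 0, 0], [0, 0, 0, 0], [0, 0, 0, 0]]
  ]
}}

```text
time: 16.9
ee_pos: [0.5433, -0.1003, 0.2909]
tcp_rot: [-180.0, 0.0, -90.1]
wrist_force: [0.0, 0.2, 0.4]
opening: 0.0449
grasp_force: 0.0
```

```bash
python3 - <<'E'
from workcell import bot
from h import *
o=bot.get_obs();print(o['ee_pos'].round(4),o["wrist_force"])
t=bot.camera("top")["img"];s=bot.camera("side")["img"]
cv2.imwrite("pics/z.png",np.hstack([cv2.resize(t[110:210,140:240],(400,400),interpolation=2),cv2.resize(s[170:310,170:310],(400,400),interpolation=2)]))
E
```

```text
[ 0.5433 -0.1003  0.2909] [0.02248513 0.24192482 0.36047796]
```

View pics/z.png

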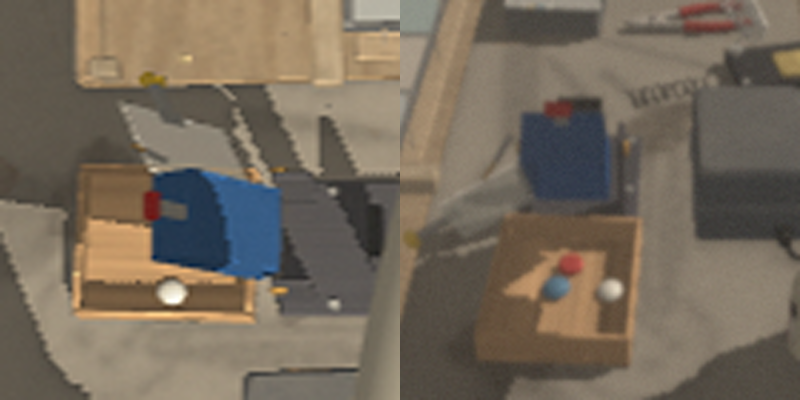

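The box is fully tipped with the lid still open. All three nuggets are in the tray, at (570,265), (557,288) and (609,291) in the side view. I'm handing in.

```bash
python3 -c "
from workcell import bot
print(bot.job_done())"
```

```text
the job is handed in; nothing more can be done
None
```

The lid is fully back against its stop, the box was then tipped over, and all three glass nuggets are in the tray; I never moved the grey parts case or the flux bottle, and I handed in at about 17 s.

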